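# Sign off two inspected fittings

## Task

The white pipe elbow and the brass union nut have passed inspection. With the fingertips, gently press the key in front of each of these two all the way down, in either order, so that both stay down, then withdraw. Leave the other two keys up, and do not move, lift or pick up the parts, the tape roll or the side cutters.

Things in the scene. Friction and masses are not known exactly. Their poses are not given: they have to be found in the camera images.
- the_elbow: white plastic right-angle pipe elbow, two short round arms lying in an L, 53x53x34 mm; loose, stands on the rear of one station's base plate, behind that station's key. Origin at the centre of its underside.
- the_union: small six-sided brass union nut with a black bore, 33x29x19 mm; loose, stands on the rear of one station's base plate, behind that station's key. Origin at the centre of its underside.
- the_coupler: straight white plastic pipe coupler, a plain tube standing upright, 34 mm across, 44 mm high; loose, stands on the rear of one station's base plate, behind that station's key. Origin at the centre of its underside.
- the_pot: round white screw-lid pot, 70 mm across, 49 mm high; loose, stands on the rear of one station's base plate, behind that station's key. Origin at the centre of its underside.
- station_elbow: station on which the part 'the_elbow' stands, fixed to the table; all four stations are alike: a flat aluminium base plate 170x90x6 mm with a grey housing 60x60 mm, top 40 mm above the table, at its near end, a white key in the middle of the housing. Origin on the table under the centre of the key; x axis points from the key to the part (about 85 mm away), z up.
- keytop_elbow (a point): centre of the flat top (34x34 mm) of the white key of station_elbow; 54 mm above the table when up, 46 mm when fully down.
- key_elbow (a joint): how far that key is pressed straight down (m): 0 up, as at the start, 0.008 fully down against a hard stop. It takes about 3 N to move (more if pressed fast) and stays where it is left, so it stays down.
- station_union: station on which the part 'the_union' stands, fixed to the table; all four stations are alike: a flat aluminium base plate 170x90x6 mm with a grey housing 60x60 mm, top 40 mm above the table, at its near end, a white key in the middle of the housing. Origin on the table under the centre of the key; x axis points from the key to the part (about 85 mm away), z up.
- keytop_union (a point): centre of the flat top (34x34 mm) of the white key of station_union; 54 mm above the table when up, 46 mm when fully down.
- key_union (a joint): how far that key is pressed straight down (m): 0 up, as at the start, 0.008 fully down against a hard stop. It takes about 3 N to move (more if pressed fast) and stays where it is left, so it stays down.
- station_coupler: station on which the part 'the_coupler' stands, fixed to the table; all four stations are alike: a flat aluminium base plate 170x90x6 mm with a grey housing 60x60 mm, top 40 mm above the table, at its near end, a white key in the middle of the housing. Origin on the table under the centre of the key; x axis points from the key to the part (about 85 mm away), z up.
- keytop_coupler (a point): centre of the flat top (34x34 mm) of the white key of station_coupler; 54 mm above the table when up, 46 mm when fully down.
- key_coupler (a joint): how far that key is pressed straight down (m): 0 up, as at the start, 0.008 fully down against a hard stop. It takes about 3 N to move (more if pressed fast) and stays where it is left, so it stays down.
- station_pot: station on which the part 'the_pot' stands, fixed to the table; all four stations are alike: a flat aluminium base plate 170x90x6 mm with a grey housing 60x60 mm, top 40 mm above the table, at its near end, a white key in the middle of the housing. Origin on the table under the centre of the key; x axis points from the key to the part (about 85 mm away), z up.
- keytop_pot (a point): centre of the flat top (34x34 mm) of the white key of station_pot; 54 mm above the table when up, 46 mm when fully down.
- key_pot (a joint): how far that key is pressed straight down (m): 0 up, as at the start, 0.008 fully down against a hard stop. It takes about 3 N to move (more if pressed fast) and stays where it is left, so it stays down.
- tape: roll of grey tape lying flat, 94x92x48 mm, bystander to the right of the stations; origin at the centre of its underside.
- cutters: side cutters, 43x125x13 mm, lying flat, bystander to the right of the stations; origin at the centre of its underside.

How it is judged:
By the outcome, as a careful person would: the job done as asked, in the order asked, and still so for the second after the job is handed in, with the robot touching nothing.
It also fails if it takes over 38 s, if anything falls off the work surface, if the arm or the gripper's body presses on something with over 40 N, if the wrist force passes 120 N, or if a joint passes its speed limit or range.

## Robot

A 6-joint arm with a two-finger parallel gripper is mounted at the origin on the work surface; the furniture and walls round the work are solid. World frame = base frame: x ahead of the robot, y to its left, z up, the work surface at z = 0. Lengths are in m, angles in rad, forces in N, time in s.
With the tool pointing down it reaches from about 0.3 to 0.775 m from the base axis. Payload 14.6 kg.
Tool frame: the origin (TCP) lies midway between the tips of the shut fingers; the grasp point (between the pads) lies 19 mm behind it (ctrl.pinch_z is the distance from the TCP to the grasp point, in m); z points along the fingers, y is the line along which they close (so a half turn about z gives the same grasp; the last joint's range is limited). The gripper opens to 94 mm and grips with 3 to 60 N. Pads are 16 mm wide; open, the fingers measure 119 mm over their backs; the gripper's body (75 mm by 177 mm) begins 78 mm behind the grasp point.
Start: joints at [-1.41, 0.3, 1.521, -0, 1.321, -0.067], TCP at [0.124, -0.536, 0.172] pointing down, gripper open.
Joint ranges: [-3.03, 3.03], [-0.79, 2.21], [0.23, 2.52], [-1.04, 4.18], [0, 3.07], [-2.55, 2.55]. Speed limits (rad/s): [2.22, 2.22, 2.57, 3.14, 3.14, 3.14].

## Interface

Orientations are given as [roll, pitch, yaw] about the fixed x, y, z axes, in that order (R = Rz(yaw) Ry(pitch) Rx(roll)).
In Python, from station import ctrl gives the robot as it stands.
- The arm moves only by the tool jog_arm, never from a script. Its argument "motion" is a list of rows, each a list of 7 numbers: the shift along the tool's x, y, z in m, then the turn, a rotation vector about the tool's x, y, z in rad, then the opening, from -1 (shut) to 1 (fully open). In form: [[tx, ty, tz, rx, ry, rz, gripper], ...]. A call has 1 to 5 rows; each row shifts and turns the commanded pose from where the row before left it, along the tool's axes as they then stand; what a row does not reach is not made up. A row lasts 1/10 s, in which the tool goes at most 50 mm and 8.59 degrees, less where a joint would pass 70% of its speed; a pose out of reach is approached as far as the arm can. A call is refused whole if a number of a shift passes 0.05 or a number of a turn 0.15, either way. A call with a gripper value outside its range is refused whole. The fingers move at their own pace and stop on an object; "squeeze" is the grip in N (left out, the last holds). Time passes only in rows, so rows that do not move let the fingers close. It gives the time, the measured TCP pose, the force, the opening and the grip force at its end, in the units of the state.
- ctrl.get_obs(): the state, without advancing time (a new reading comes with each control period).
- ctrl.camera(name): name is "scene" or "side" or "wrist"; returns the picture (420x560x3 uint8, red, green, blue); there is no depth.
- ctrl.camera_model(name): a dict with "intrinsics" (3x3 intrinsics, pixels), "rvec" (rotation vector, rad) and "tvec" (3), from world to camera coordinates, as OpenCV has them. Camera axes: x right, y down, z forward; pixel columns grow to the right and rows downward; lengths in m; the calibration is good to about 2 mm. A picture is of the moment at which its call begins: read the wrist's pose just before it. camera_model takes no time and is no camera call; for the wrist camera it gives the pose at the moment of the call.
- ctrl.hand_in(): hands the job in; it is judged then, once.
The state is a dict: "time_s": time; "qpos": joint angles; "joint_vel": joint speeds; "tau": joint torques, N m; "ee_pos": TCP position; "eef_rot": TCP orientation; "force": force on the tool from outside, world axes, zero at the start; "moment": the same for the moment, N m; "grip_width": finger opening in m; "grip_force": force on a finger pad.
Only numpy, scipy, OpenCV 4.12 (cv2) and the standard library are available. Lean on these libraries where they do the work, as an engineer would, in place of code of your own. Each camera call takes 0.05 s, during which the arm holds its last target. There are 200 camera calls.

## Working session

There is one attempt and no reset: what is moved stays moved. The work goes in short steps, Python scripts to look and compute and a tool call to move; the robot and the scene stay as the last step left them, time stands still between calls to the robot, and variables do not carry over. Pictures are saved under pics/ and viewed, at most 10 in all, crops included, and the job is handed in when it is done.

Besides the shell and the picture viewer there is one more tool, called after "Request:" in YAML: its name, and indented under it one key for each argument. jog_arm: Moves the arm, as the interface text tells. Its arguments: {"type":"object","properties":{"motion":{"type":"array"},"squeeze":{"type":"number"}},"required":["motion"]}

```bash
mkdir -p pics
cat > h.py <<'E'
import numpy as np, cv2
from station import ctrl
def snap(n,f):
    m=ctrl.camera_model(n); im=ctrl.camera(n); cv2.imwrite(f,cv2.cvtColor(im,cv2.COLOR_RGB2BGR)); return m
def ray(m,u,v,z):
    R=cv2.Rodrigues(np.array(m["rvec"],float))[0]; t=np.array(m["tvec"],float).ravel()
    d=R.T@np.linalg.inv(np.array(m["intrinsics"]))@np.array([u,v,1.]); c=-R.T@t
    return c+d*(z-c[2])/d[2]
def proj(m,p):
    return cv2.projectPoints(np.array(p,float).reshape(-1,1,3),np.array(m["rvec"],float),np.array(m["tvec"],float),np.array(m["intrinsics"],float),None)[0].reshape(-1,2)
E
python3 - <<'E'
from h import *
for n in("scene","side"): 
    m=snap(n,f"pics/{n}0.png"); R=cv2.Rodrigues(np.array(m["rvec"],float))[0]; print(n,-R.T@np.array(m["tvec"]).ravel())
o=ctrl.get_obs(); print(o["ee_pos"],o["eef_rot"],o["force"],o["time_s"])
E
```

```text
scene [-0.23665618  0.43304913  0.71283578]
side [ 0.17635711 -0.91955462  0.51742385]
[ 0.12416204 -0.5355455   0.17196267] [-3.14060922e+00 -6.93130684e-05  2.27747159e-01] [0.07381901 0.44172673 0.83535793] 0.1
```

View pics/scene0.png

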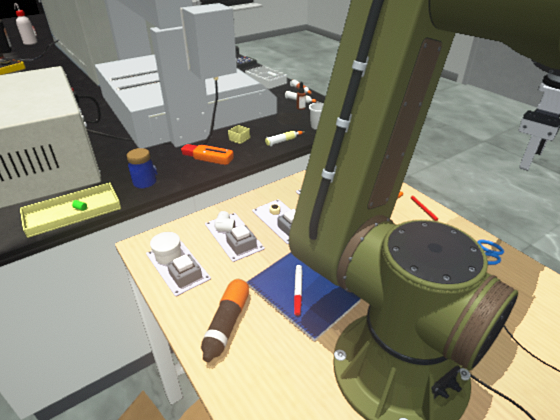

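View pics/side0.png

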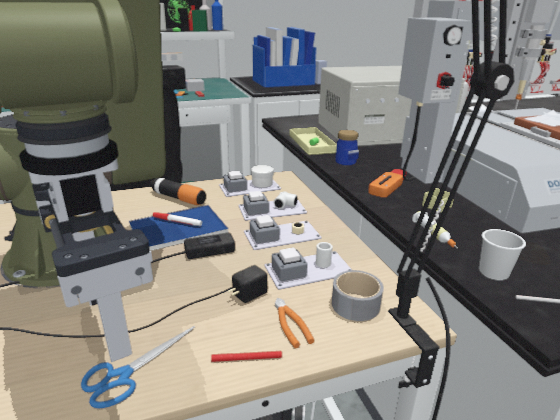

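The stations from far to near in the side view are pot, elbow (key ~(256,200)), union (key ~(264,223)) and coupler. I'll enlarge these.

Run:
```python
import cv2
a=cv2.imread("pics/side0.png")[180:255,225:325]; cv2.imwrite("pics/c1.png",cv2.resize(a,None,fx=8,fy=8,interpolation=cv2.INTER_CUBIC))
a=cv2.imread("pics/scene0.png")[190:290,205:305]; cv2.imwrite("pics/c2.png",cv2.resize(a,None,fx=6,fy=6,interpolation=cv2.INTER_CUBIC))
```

```text
(no output)
```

View pics/c1.png

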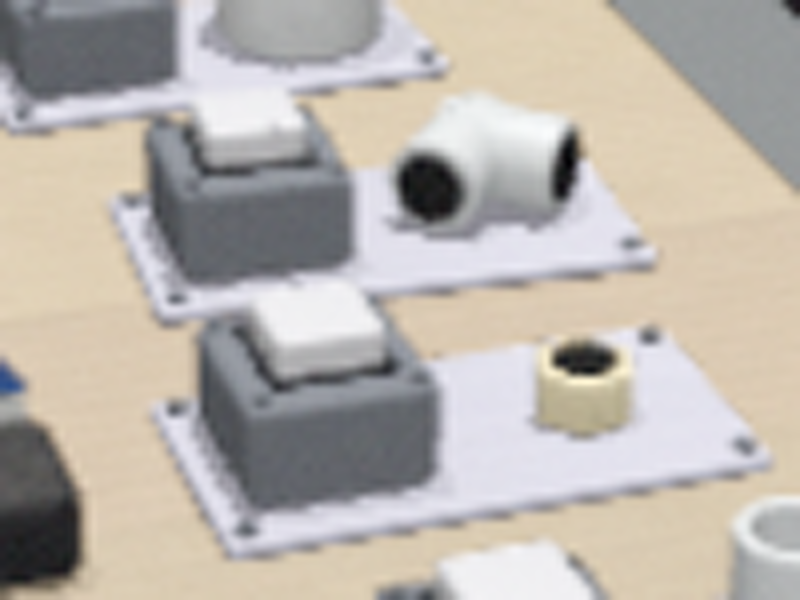

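View pics/c2.png

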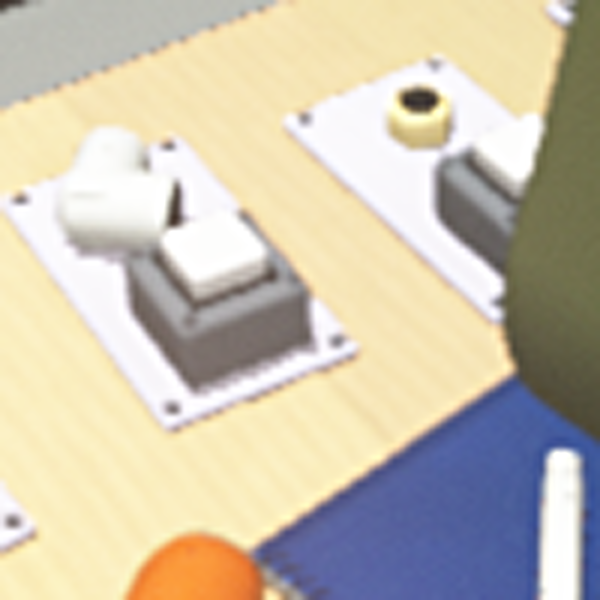

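Run:
```python
from h import *
s=ctrl.camera_model("side"); c=ctrl.camera_model("scene")
S=lambda u,v,z: ray(s,225+(u+.5)/8-.5,180+(v+.5)/8-.5,z)
C=lambda u,v,z: ray(c,205+(u+.5)/6-.5,190+(v+.5)/6-.5,z)
print("elbow key",S(250,115,.054),C(217,248,.054)); print("union key",S(318,313,.054))
for n,P in dict(elbow=[(112,200),(160,318),(655,262),(590,165)],union=[(155,410),(235,550),(768,460),(660,328)]).items():
    Q=np.array([S(*p,.006)[:2] for p in P]); print(n,Q.round(4).tolist(),"sides",np.linalg.norm(Q-np.roll(Q,-1,0),axis=1).round(3))
    a=Q[2]-Q[1]; print("yaw",np.arctan2(a[1],a[0])); b=a/np.linalg.norm(a); w=np.array([-b[1],b[0]])
for f,P in((S,[(195,95),(290,92),(308,132),(213,148)]),(S,[(250,292),(355,283),(385,330),(285,352)]),(C,[(163,237),(243,213),(270,255),(195,288)])):
    Q=np.array([f(*p,.054)[:2] for p in P]);print("top",Q.round(4).tolist(),Q.mean(0))
print("elbow part",S(480,225,.006)," union part",S(583,425,.006))
```

```text
elbow key [0.45979159 0.06142815 0.054     ] [0.45274671 0.06997691 0.054     ]
union key [ 0.43918039 -0.07830572  0.054     ]
elbow [[0.4242, 0.1099], [0.4172, 0.0211], [0.5837, 0.0092], [0.5908, 0.0861]] sides [0.089 0.167 0.077 0.168]
yaw -0.07127010397374005
union [[0.4001, -0.0365], [0.4006, -0.1218], [0.5657, -0.1221], [0.5673, -0.0345]] sides [0.085 0.165 0.088 0.167]
yaw -0.00196825175583068
top [[0.447, 0.0823], [0.4777, 0.0751], [0.4739, 0.0429], [0.4413, 0.0405]] [0.45995559 0.06022198]
top [[0.4241, -0.0595], [0.4553, -0.0634], [0.4544, -0.0943], [0.4231, -0.0982]] [ 0.43923432 -0.07885718]
top [[0.4714, 0.0845], [0.4658, 0.0498], [0.4366, 0.0547], [0.4366, 0.0897]] [0.45261234 0.06965767]
elbow part [0.53778778 0.05306708 0.006     ]  union part [ 0.52093259 -0.08541427  0.006     ]
```

Request:
jog_arm:
  motion:
    - [0,0,-0.01,0,0,0.114,-1]
    - [0,0,-0.01,0,0,0.114,-1]
    - [0.025,-0.038,0,0,0,0,-1]
    - [0.025,-0.038,0,0,0,0,-1]
    - [0.025,-0.038,0,0,0,0,-1]

```text
time_s: 0.6
ee_pos: [0.1997, -0.4202, 0.192]
eef_rot: [-3.141, 0.0, -0.001]
force: [1.0, -1.3, 0.2]
grip_width: 0.0575
grip_force: 0.0
```

Request:
jog_arm:
  motion:
    - [0.025,-0.038,0,0,0,0,-1]
    - [0.025,-0.038,0,0,0,0,-1]
    - [0.025,-0.038,0,0,0,0,-1]
    - [0.025,-0.038,0,0,0,0,-1]
    - [0.025,-0.038,0,0,0,0,-1]

```text
time_s: 1.1
ee_pos: [0.3248, -0.2301, 0.1924]
eef_rot: [3.142, -0.0, -0.001]
force: [0.4, -0.9, 1.0]
grip_width: 0.0176
grip_force: 0.0
```

Request:
jog_arm:
  motion:
    - [0.025,-0.038,0,0,0,0,-1]
    - [0.02,-0.038,0,0,0,0,-1]
    - [0.02,-0.038,0,0,0,0,-1]
    - [0,0,0,0,0,0,-1]
    - [0,0,0,0,0,0,-1]

```text
time_s: 1.6
ee_pos: [0.3893, -0.1173, 0.1922]
eef_rot: [-3.142, 0.001, 0.002]
force: [0.2, -0.5, -0.2]
grip_width: 0.0005
grip_force: 0.0
```

Run:
```python
from h import *
import pickle
o=ctrl.get_obs(); print(o["ee_pos"],o["eef_rot"],o["force"],o["time_s"],o["grip_width"])
m=snap("wrist","pics/w0.png"); pickle.dump(m,open("w0.pkl","wb"))
print(proj(m,[[.456,.065,.054],[.438,-.078,.054]]),proj(m,[o["ee_pos"]]))
```

```text
[ 0.3892801  -0.11734555  0.19221887] [-3.14154135e+00  5.78437843e-04  2.05044952e-03] [ 0.15031476 -0.50699674 -0.2454204 ] 1.6 0.0005403004130601031
[[ 90.76417775 116.77252298]
 [244.12202921 136.67967403]] [[285.63906641 234.26509397]]
```

View pics/w0.png

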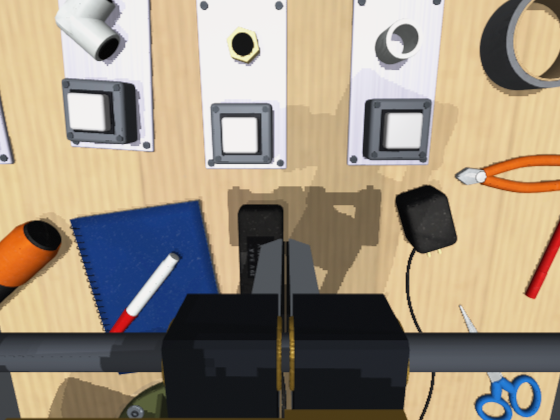

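The wrist view shows the union key top at (240,134) and the elbow key top at (88,112). That puts union at about (0.4405, -0.0745) and elbow at about (0.460, 0.067), in line with the first estimates. I'll press union first.

Request:
jog_arm:
  motion:
    - [0.017,-0.015,0,0,0,0,-1]
    - [0.017,-0.014,0,0,0,0,-1]
    - [0.017,-0.014,0.02,0,0,0,-1]
    - [0,0,0.03,0,0,0,-1]
    - [0,0,0.03,0,0,0,-1]

```text
time_s: 2.15
ee_pos: [0.4402, -0.076, 0.1114]
eef_rot: [3.141, -0.0, -0.002]
force: [0.6, -0.2, 0.2]
grip_width: 0.0005
grip_force: 0.0
```

Request:
jog_arm:
  motion:
    - [0,0,0.025,0,0,0,-1]
    - [0,0,0.015,0,0,0,-1]
    - [0,0,0.008,0,0,0,-1]
    - [0,0,0.002,0,0,0,-1]
    - [0,0,0,0,0,0,-1]

```text
time_s: 2.65
ee_pos: [0.4404, -0.0755, 0.0629]
eef_rot: [3.141, -0.0, -0.001]
force: [-0.1, 0.8, -0.1]
grip_width: 0.0004
grip_force: 0.0
```

Run:
```python
from h import *
o=ctrl.get_obs(); print(o["ee_pos"],o["force"],o["time_s"])
m=snap("wrist","pics/w1.png")
print(proj(m,[o["ee_pos"]]))
```

```text
[ 0.44043701 -0.07548187  0.06287371] [-0.07286616  0.79246115 -0.12670091] 2.65
[[285.64088346 234.244628  ]]
```

View pics/w1.png

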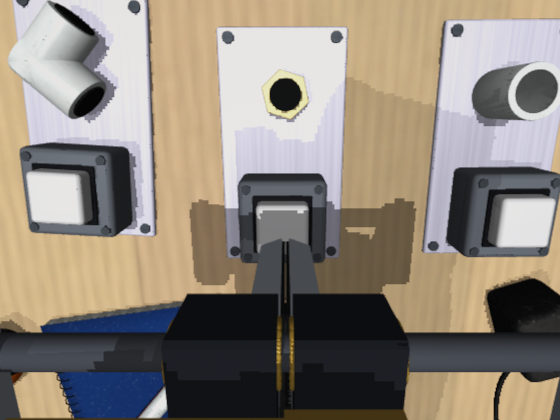

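The fingertips are centred over the union key (tip at 285,234, key top columns 257–310). Pressing slowly.

Request:
jog_arm:
  motion:
    - [0,0,0.004,0,0,0,-1]
    - [0,0,0.003,0,0,0,-1]
    - [0,0,0.002,0,0,0,-1]
    - [0,0,0.002,0,0,0,-1]
    - [0,0,0.002,0,0,0,-1]

```text
time_s: 3.2
ee_pos: [0.4403, -0.0748, 0.0493]
eef_rot: [3.142, 0.0, -0.0]
force: [0.1, 0.1, -0.3]
grip_width: -0.0
grip_force: 0.0
```

Request:
jog_arm:
  motion:
    - [0,0,0.001,0,0,0,-1]
    - [0,0,0.001,0,0,0,-1]
    - [0,0,0.001,0,0,0,-1]
    - [0,0,0,0,0,0,-1]

```text
time_s: 3.6
ee_pos: [0.4403, -0.0749, 0.0464]
eef_rot: [-3.142, 0.0, -0.0]
force: [-0.0, -0.2, -0.1]
grip_width: 0.0004
grip_force: 0.0
```

No force showed, so I'll look.

Run:
```python
from h import *
snap("side","pics/s1.png");a=cv2.imread("pics/s1.png")[175:265,215:325]; b=cv2.imread("pics/side0.png")[175:265,215:325]
snap("wrist","pics/w2.png");w=cv2.imread("pics/w2.png")[140:300,180:390]
f=lambda x,k:cv2.resize(x,(400,k),interpolation=cv2.INTER_CUBIC)
cv2.imwrite("pics/c3.png",np.vstack([np.hstack([f(b,300),f(a,300)]),np.hstack([f(w,300),np.zeros((300,400,3),np.uint8)])]))
o=ctrl.get_obs(); print(o["ee_pos"],o["force"],o["moment"],o["time_s"])
```

```text
[ 0.44030311 -0.07483527  0.04646219] [ 0.18164397 -0.43780079  0.40915168] [ 0.01677924 -0.03615747  0.00075966] 3.7
```

View pics/c3.png

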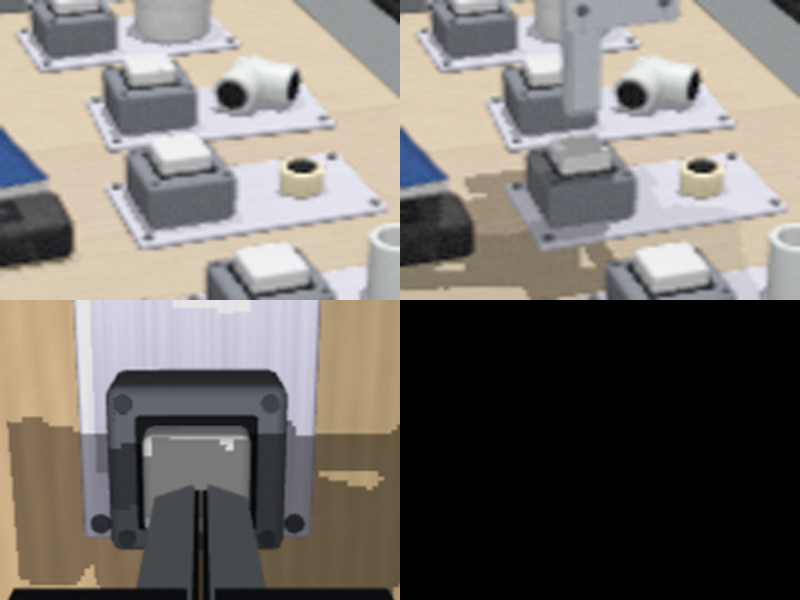

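Run:
```python
from h import *
s=ctrl.camera_model("side"); w=ctrl.camera_model("wrist"); o=ctrl.get_obs(); p=o["ee_pos"]
print("tcp side",proj(s,[p,p+[0,0,.01],p+[0,.02,0]]))
print("key side",proj(s,[[.4405,-.0745,.054],[.4405,-.0745,.046],[.4405,-.0745,.0]]))
print("key wrist",proj(w,[[.4405,-.0745,.054],[.4235,-.0575,.054],[.4575,-.0575,.054],[.4235,-.0575,.046],[.4575,-.0575,.046]]))
print("key wrist from w2 pixels: far-left corner, far-right", [ray(w,180+x/1.905,140+y/1.875,.054) for x,y in((143,135),(250,135))])
print(o["qpos"],"gap point at tip pixel, y=key", ray(s,265,208.6,.046),ray(s,265,208.6,.06))
```

```text
tcp side [[264.33668337 220.80721105]
 [264.32155941 217.02778246]
 [261.82035473 217.05935132]]
key side [[264.36260473 217.8862997 ]
 [264.37454756 220.90505042]
 [264.44156301 237.84433347]]
key wrist [[285.06568609 238.20949018]
 [257.12375082 264.53251721]
 [255.97393318 210.77653163]
 [258.06862939 259.25150161]
 [256.99705906 207.16983309]]
key wrist from w2 pixels: far-left corner, far-right [array([ 0.45675624, -0.05695352,  0.054     ]), array([ 0.4567647, -0.0897981,  0.054    ])]
[-2.50423620e-01  2.30569166e-01  1.93343954e+00  4.95440303e-05
  9.77613366e-01  1.32058202e+00] gap point at tip pixel, y=key [ 0.46148865 -0.012961    0.046     ] [ 0.45302102 -0.03988436  0.06      ]
```

Run:
```python
from h import *
w=ctrl.camera_model("wrist"); s=ctrl.camera_model("side"); o=ctrl.get_obs(); p=np.array(o["ee_pos"])
R=cv2.Rodrigues(w["rvec"])[0]; print("cam",-R.T@np.array(w["tvec"]).ravel(), R[2])
for h in(0,.01,.02,.03,.04): print(h,proj(w,[p+[0,0,h],p+[.008,0,h]]).round(1).tolist(),proj(s,[p+[0,0,h]]).round(1).tolist())
a=cv2.imread("pics/w2.png")[215:300,235:335]; b=cv2.imread("pics/side0.png")[190:250,235:315]
snap("side","pics/s2.png"); c=cv2.imread("pics/s2.png")[190:250,235:315]
f=lambda x,sz:cv2.resize(x,sz,interpolation=cv2.INTER_CUBIC)
cv2.imwrite("pics/c4.png",np.vstack([np.hstack([f(b,(400,300)),f(c,(400,300))]),np.hstack([f(a,(353,300)),np.zeros((300,447,3),np.uint8)])]))
```

```text
cam [ 0.51549602 -0.07452144  0.25839546] [-2.59768951e-01  2.86700806e-04 -9.65670756e-01]
0 [[285.6, 234.3], [285.6, 221.9]] [[264.3, 220.8]]
0.01 [[285.6, 240.0], [285.6, 227.1]] [[264.3, 217.0]]
0.02 [[285.7, 246.2], [285.7, 232.8]] [[264.3, 213.2]]
0.03 [[285.7, 253.0], [285.7, 239.0]] [[264.3, 209.4]]
0.04 [[285.7, 260.6], [285.7, 245.9]] [[264.3, 205.5]]
```

View pics/c4.png

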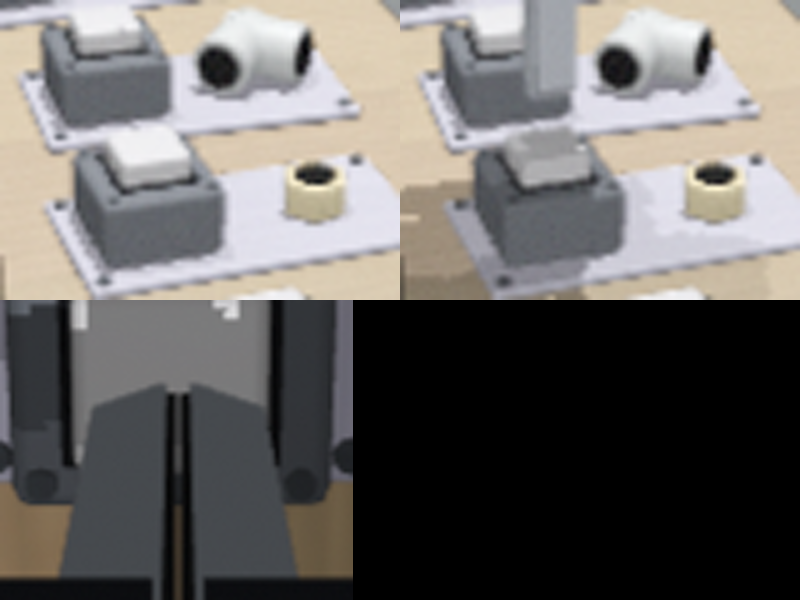

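Both views agree that the real fingertips are about 30 mm above the reported TCP: side tip row 208.6 against 220.8 predicted, wrist tip edge row 239. The key is still up, so I'll keep descending and watch the force.

Request:
jog_arm:
  motion:
    - [0,0,0.004,0,0,0,-1]
    - [0,0,0.004,0,0,0,-1]
    - [0,0,0.004,0,0,0,-1]
    - [0,0,0.003,0,0,0,-1]
    - [0,0,0,0,0,0,-1]

```text
time_s: 4.25
ee_pos: [0.44, -0.0748, 0.0309]
eef_rot: [-3.141, 0.001, -0.0]
force: [0.3, 0.1, 0.5]
grip_width: 0.0004
grip_force: 0.0
```

Request:
jog_arm:
  motion:
    - [0,0,0.002,0,0,0,-1]
    - [0,0,0.002,0,0,0,-1]

```text
time_s: 4.45
ee_pos: [0.4404, -0.0749, 0.0274]
eef_rot: [3.142, -0.0, -0.0]
force: [-0.6, -0.7, 0.1]
grip_width: 0.0009
grip_force: 0.0
```

Request:
jog_arm:
  motion:
    - [0,0,0.002,0,0,0,-1]
    - [0,0,0.001,0,0,0,-1]

```text
time_s: 4.65
ee_pos: [0.4402, -0.0748, 0.0243]
eef_rot: [-3.142, 0.0, -0.0]
force: [-0.1, 0.1, 0.2]
grip_width: 0.0008
grip_force: 0.0
```

Request:
jog_arm:
  motion:
    - [0,0,0.001,0,0,0,-1]
    - [0,0,0.001,0,0,0,-1]

```text
time_s: 4.85
ee_pos: [0.4403, -0.0748, 0.0224]
eef_rot: [3.142, -0.0, -0.0]
force: [0.2, 0.3, 0.6]
grip_width: 0.0004
grip_force: 0.0
```

Request:
jog_arm:
  motion:
    - [0,0,0.001,0,0,0,-1]
    - [0,0,0.001,0,0,0,-1]

```text
time_s: 5.05
ee_pos: [0.4404, -0.0749, 0.0205]
eef_rot: [3.142, -0.0, -0.0]
force: [-0.3, -1.6, 3.0]
grip_width: 0.0004
grip_force: 1.5
```

Request:
jog_arm:
  motion:
    - [0,0,0.001,0,0,0,-1]
    - [0,0,0.001,0,0,0,-1]

```text
time_s: 5.25
ee_pos: [0.4404, -0.0749, 0.0185]
eef_rot: [3.142, -0.0, -0.0]
force: [-1.9, 0.2, 3.1]
grip_width: 0.0004
grip_force: 1.5
```

Contact at about 0.021 with 3 N, as expected. The stop should be near 0.013.

Request:
jog_arm:
  motion:
    - [0,0,0.001,0,0,0,-1]
    - [0,0,0.001,0,0,0,-1]
    - [0,0,0.001,0,0,0,-1]

```text
time_s: 5.55
ee_pos: [0.4404, -0.0749, 0.0154]
eef_rot: [3.142, -0.0, -0.0]
force: [-1.2, -0.0, 3.0]
grip_width: 0.0003
grip_force: 1.5
```

Request:
jog_arm:
  motion:
    - [0,0,0.001,0,0,0,-1]

```text
time_s: 5.65
ee_pos: [0.4403, -0.0749, 0.0144]
eef_rot: [3.142, -0.0, -0.0]
force: [-0.2, 0.2, 2.5]
grip_width: 0.0001
grip_force: 1.5
```

Request:
jog_arm:
  motion:
    - [0,0,0.001,0,0,0,-1]

```text
time_s: 5.75
ee_pos: [0.4403, -0.0749, 0.0134]
eef_rot: [3.142, -0.0, -0.0]
force: [-0.9, -0.1, 2.3]
grip_width: 0.0005
grip_force: 1.5
```

Request:
jog_arm:
  motion:
    - [0,0,0.0007,0,0,0,-1]

```text
time_s: 5.85
ee_pos: [0.4404, -0.0749, 0.0128]
eef_rot: [3.142, -0.0, -0.0]
force: [-2.1, -0.3, 8.3]
grip_width: 0.0008
grip_force: 3.8
```

Request:
jog_arm:
  motion:
    - [0,0,0.0005,0,0,0,-1]

```text
time_s: 5.95
ee_pos: [0.4404, -0.0749, 0.0125]
eef_rot: [3.142, -0.0, -0.0]
force: [-2.0, 1.0, 11.1]
grip_width: 0.0006
grip_force: 5.2
```

The hard stop is at about 0.013, force 11 N. Lifting and moving over to the elbow key.

Request:
jog_arm:
  motion:
    - [0,0,-0.005,0,0,0,-1]
    - [0,0,-0.02,0,0,0,-1]
    - [0,0,-0.03,0,0,0,-1]
    - [0,-0.02,-0.01,0,0,0,-1]
    - [0.005,-0.03,0,0,0,0,-1]

```text
time_s: 6.45
ee_pos: [0.446, -0.0251, 0.0789]
eef_rot: [3.141, -0.003, -0.002]
force: [0.3, 0.3, -0.4]
grip_width: 0.0006
grip_force: 0.0
```

Request:
jog_arm:
  motion:
    - [0.005,-0.03,0,0,0,0,-1]
    - [0.005,-0.03,0,0,0,0,-1]
    - [0.0045,-0.032,0,0,0,0,-1]
    - [0,0,0.015,0,0,0,-1]
    - [0,0,0,0,0,0,-1]

```text
time_s: 6.95
ee_pos: [0.4588, 0.0677, 0.0609]
eef_rot: [3.141, 0.003, 0.001]
force: [0.4, 0.4, 0.0]
grip_width: 0.0005
grip_force: 0.0
```

Run:
```python
from h import *
import pickle
o=ctrl.get_obs(); print(o["ee_pos"],o["eef_rot"],o["force"],o["time_s"])
m=snap("wrist","pics/w3.png"); pickle.dump(m,open("w3.pkl","wb")); snap("side","pics/s3.png")
a=cv2.imread("pics/w3.png"); b=cv2.imread("pics/s3.png")[190:250,235:315]
f=lambda x,sz:cv2.resize(x,sz,interpolation=cv2.INTER_CUBIC)
cv2.imwrite("pics/c5.png",np.hstack([f(a[120:320,140:440],(450,300)),f(b,(340,300))]))
print(proj(m,[[.460,.067,.054],[.4404,-.0749,.046],[.4404,-.0749,.054]]))
```

```text
[0.45878236 0.06769928 0.06093077] [3.14135330e+00 2.73101320e-03 1.29295032e-03] [0.4224437  0.36468541 0.01246088] 6.95
[[286.73662889 228.78444991]
 [498.53517414 253.02397479]
 [505.52561795 257.80808069]]
```

View pics/c5.png

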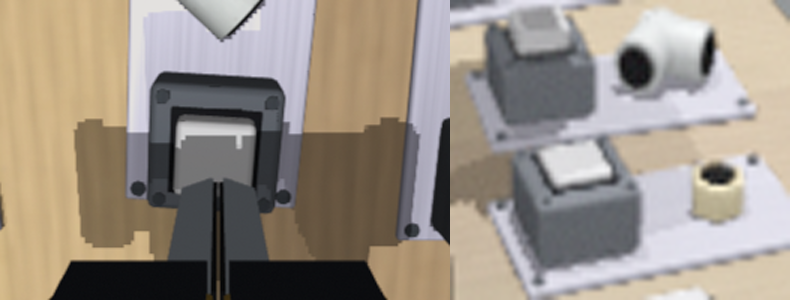

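The union key is clearly down. The elbow key centre comes out near (0.462, 0.069), so I'll shift slightly and press.

Request:
jog_arm:
  motion:
    - [0.003,-0.001,0.005,0,0,0,-1]
    - [0,0,0.01,0,0,0,-1]
    - [0,0,0.01,0,0,0,-1]
    - [0,0,0.006,0,0,0,-1]
    - [0,0,0.004,0,0,0,-1]

```text
time_s: 7.55
ee_pos: [0.4625, 0.068, 0.0264]
eef_rot: [3.142, 0.001, -0.0]
force: [0.8, -0.2, 0.1]
grip_width: 0.0001
grip_force: 0.0
```

Request:
jog_arm:
  motion:
    - [0,0,0.002,0,0,0,-1]
    - [0,0,0.002,0,0,0,-1]
    - [0,0,0.002,0,0,0,-1]

```text
time_s: 7.85
ee_pos: [0.463, 0.0682, 0.0213]
eef_rot: [-3.142, -0.001, -0.0]
force: [-0.2, -0.8, 0.0]
grip_width: 0.0007
grip_force: 0.1
```

Request:
jog_arm:
  motion:
    - [0,0,0.001,0,0,0,-1]
    - [0,0,0.001,0,0,0,-1]
    - [0,0,0.001,0,0,0,-1]

```text
time_s: 8.15
ee_pos: [0.463, 0.0682, 0.0184]
eef_rot: [-3.142, -0.0, -0.0]
force: [-0.2, 0.0, 2.5]
grip_width: 0.0009
grip_force: 1.5
```

Request:
jog_arm:
  motion:
    - [0,0,0.001,0,0,0,-1]
    - [0,0,0.001,0,0,0,-1]
    - [0,0,0.001,0,0,0,-1]
    - [0,0,0.001,0,0,0,-1]
    - [0,0,0.001,0,0,0,-1]

```text
time_s: 8.65
ee_pos: [0.463, 0.0682, 0.0132]
eef_rot: [-3.142, -0.0, -0.0]
force: [-0.2, -0.5, 3.6]
grip_width: 0.0001
grip_force: 1.9
```

Request:
jog_arm:
  motion:
    - [0,0,0.0007,0,0,0,-1]

```text
time_s: 8.75
ee_pos: [0.463, 0.0682, 0.0127]
eef_rot: [-3.142, -0.0, -0.0]
force: [-0.5, -0.4, 8.2]
grip_width: 0.0007
grip_force: 4.3
```

Request:
jog_arm:
  motion:
    - [0,0,0.0004,0,0,0,-1]

```text
time_s: 8.85
ee_pos: [0.463, 0.0682, 0.0124]
eef_rot: [-3.142, -0.0, -0.0]
force: [-0.5, -0.5, 11.5]
grip_width: 0.0006
grip_force: 5.3
```

Same hard stop, same force. Withdrawing upward and back.

Request:
jog_arm:
  motion:
    - [0,0,-0.005,0,0,0,-1]
    - [0,0,-0.02,0,0,0,-1]
    - [0,0,-0.03,0,0,0,-1]
    - [0,0,-0.04,0,0,0,-1]
    - [-0.02,0,-0.04,0,0,0,-1]

```text
time_s: 9.35
ee_pos: [0.443, 0.068, 0.1483]
eef_rot: [3.141, 0.001, -0.0]
force: [0.2, -0.1, 0.0]
grip_width: 0.0002
grip_force: 0.0
```

Request:
jog_arm:
  motion:
    - [-0.03,0,-0.02,0,0,0,-1]
    - [0,0,0,0,0,0,-1]
    - [0,0,0,0,0,0,-1]

```text
time_s: 9.65
ee_pos: [0.4129, 0.0682, 0.1672]
eef_rot: [-3.142, -0.001, -0.0]
force: [0.5, -0.6, 0.1]
grip_width: 0.0007
grip_force: 0.0
```

Run:
```python
from h import *
o=ctrl.get_obs(); print(o["ee_pos"],o["force"],o["time_s"]); snap("side","pics/s4.png")
a=cv2.imread("pics/s4.png")[170:290,210:370]; cv2.imwrite("pics/c6.png",cv2.resize(a,(800,600),interpolation=cv2.INTER_CUBIC))
```

```text
[0.41287356 0.06816349 0.16719903] [ 0.46987812 -0.60054889  0.10644106] 9.65
```

View pics/c6.png

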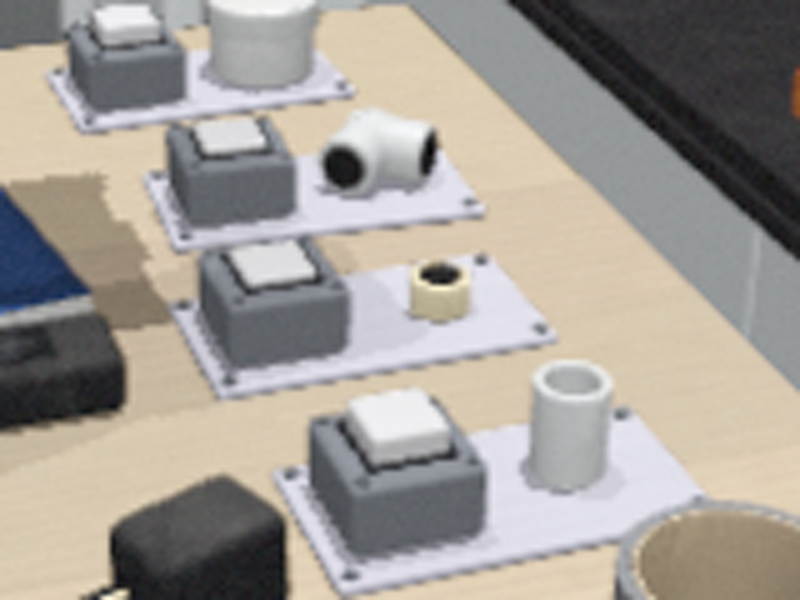

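The elbow key (230,137) and union key (272,262) are down. The pot key (127,25) and coupler key (400,425) are up, and the parts have not moved.

```bash
python3 -c "
from station import ctrl
print(ctrl.hand_in())"
```

```text
the job is handed in; nothing more can be done
None
```

The elbow and union keys are both pressed fully down and stayed down; the other two keys are still up, nothing else was moved, and the job is handed in at about 9.7 s on the robot's clock.

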